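Set out the canisters on the display riser in order of height

ROBOT

A 6-joint arm with a two-finger parallel gripper is mounted at the origin on the work surface. World frame = base frame: x ahead of the robot, y to its left, z up, the work surface at z = 0. Lengths are in m, angles in rad, forces in N, time in s.
With the tool pointing down it reaches from about 0.35 to 0.975 m from the base axis. Payload 4.9 kg.
Tool frame: the origin (TCP) lies at the very end of the fingers, on their centre line; the grasp point (between the pads) lies 19 mm behind it; y points along the fingers, z is the direction in which the jaws open and shut, and the axes are right-handed (so a half turn about y gives the same grasp; the last joint's range is limited). The gripper opens to 85 mm and grips with 20 to 120 N. Pads are 22 mm wide; open, the fingers measure 114 mm over their backs; the gripper's body (76 mm by 85 mm) begins 54 mm behind the grasp point. The pads swing forward as they close: fully open they stand 13 mm farther back than shut.
Start: joints at [-1.256, 0.053, 1.613, -0, 1.476, -0.119], TCP at [0.263, -0.567, 0.231] pointing down, gripper open.
Joint ranges: [-3.01, 3.01], [-1.01, 2.22], [0.06, 2.58], [-1.02, 4.17], [0.09, 2.62], [-3.14, 3.14]. Speed limits (rad/s): [2.57, 2.57, 3.14, 3.14, 3.14, 3.14].

INTERFACE

Orientations are given as a rotation vector (axis times angle).
In Python, from station import ctrl gives the robot as it stands.
- The arm moves only by the tool arm_command, never from a script. Its argument "steps" is a list of rows, each a list of 3 entries, a list of its own where there are three numbers: the shift along the tool's x, y, z in m, then the turn, a rotation vector about the tool's x, y, z in degrees, then the opening, from 0 (shut) to 1 (fully open). In form: [[[dx, dy, dz], [ax, ay, az], gripper], ...]. A call has 1 to 5 rows; each row is the pose to reach, as a shift and turn from the pose measured when the call began, along the tool's axes at that moment; what a row does not reach only later rows make up. A row lasts 1/10 s, in which the tool goes at most 50 mm and 8.59 degrees, less where a joint would pass 70% of its speed; a pose out of reach is approached as far as the arm can. A call with a gripper value outside its range is refused whole. The fingers move at their own pace and stop on an object; "force" is the grip in N (left out, the last holds). Time passes only in rows, so rows that repeat a pose let the fingers close. It gives the time, the measured TCP pose, the force and the opening at its end, in the units of the state.
- ctrl.get_obs(): the state, without advancing time (a new reading comes with each control period).
- ctrl.get_image(name): name is "side" or "top"; returns a dict with "img" (480x640x3 uint8, red, green, blue), "camera_matrix" (3x3 intrinsics, pixels), "world_from_camera" (4x4, takes a point from camera to world coordinates). Camera axes: x right, y up, looking along -z (the intrinsics and any distortion apply to the point x, -y, -z); pixel columns grow to the right and rows downward; lengths in m; the calibration is good to about 2 mm. A picture is of the moment at which its call begins. There is no depth.
- ctrl.finish_job(): hands the job in, once; it reports no verdict.
Trained networks look in a picture, given as the dict that the camera call returned (one of the last four; its "shot" number tells which), for a name from the list of things; names that differ only in an ending like _2 or _b are one class to them, and where a whole thing is asked for, a point or a joint stands for the part that bears it (a point fixed in the world has none). Each returns a list of dicts, best first, with "confidence" (0 to 1); they miss things now and then, are a little off and sometimes report something else, mostly with a low value. They report only what shows in the picture. A call takes as long as a camera call. They do not tell look-alikes from the thing itself.
- ctrl.boxes_of(picture, name): "position" ([row, column] in pixels, amid what is visible of it).
The state is a dict: "t": time; "q": joint angles; "dq": joint speeds; "effort": joint torques, N m; "tool_pos": TCP position; "tool_rot": TCP orientation; "contact_force": force on the tool from outside, world axes, zero at the start; "wrist_torque": the same for the moment, N m; "opening": finger opening in m.
Only numpy, scipy, OpenCV 4.12 (cv2) and the standard library are available. Lean on these libraries where they do the work, as an engineer would, in place of code of your own. Each camera call takes 0.05 s, during which the arm holds its last target.

TASK

Set the four white lidded canisters out for sale on the wooden riser, one upright on the middle of each felt pad, in order of height, with the shortest next to the blank price card, so that the card is not hidden, and the tallest next to the bell. They are ceramic: set them down gently, do not drop them or knock any over, and leave the blue mug standing where it is.

Things in the scene. Friction and masses are not known exactly. Their poses are not given: they have to be found in the camera images.
- squat_canister: loose round storage canister with its lid fixed on: plain white ceramic with a cork-brown flat lid, 55 mm high overall, body 62 mm in diameter, straight-sided from the bottom up; the lid is the top 12 mm and 56 mm in diameter; 0.17 to 0.5 kg. Origin: centre of the underside; z axis up along the canister.
- low_canister: loose round storage canister with its lid fixed on: plain white ceramic with a cork-brown flat lid, 75 mm high overall, body 48 mm in diameter, widening below 22 mm to a foot 58 mm in diameter; the lid is the top 12 mm and 42 mm in diameter; 0.17 to 0.5 kg. Origin: centre of the underside; z axis up along the canister.
- middle_canister: loose round storage canister with its lid fixed on: plain white ceramic with a cork-brown flat lid, 95 mm high overall, body 58 mm in diameter, straight-sided from the bottom up; the lid is the top 12 mm and 52 mm in diameter; 0.17 to 0.5 kg. Origin: centre of the underside; z axis up along the canister.
- tall_canister: loose round storage canister with its lid fixed on: plain white ceramic with a cork-brown flat lid, 115 mm high overall, body 46 mm in diameter, widening below 22 mm to a foot 58 mm in diameter; the lid is the top 12 mm and 40 mm in diameter; 0.17 to 0.5 kg. Origin: centre of the underside; z axis up along the canister.
- pad_1: round grey felt pad, 76 mm in diameter and 3 mm thick, fixed on the wooden riser, one of four identical ones in a straight row with 95 mm between centres; number 1 of 4 counting from the left as the robot sees it. Origin: centre of its underside, 15 mm above the counter (its top is 18 mm above the counter); z up, y along the row to the robot's left. The riser is a fixed board 520 x 100 x 15 mm, its long side along the row.
- pad_2: round grey felt pad, 76 mm in diameter and 3 mm thick, fixed on the wooden riser, one of four identical ones in a straight row with 95 mm between centres; number 2 of 4 counting from the left as the robot sees it. Origin: centre of its underside, 15 mm above the counter (its top is 18 mm above the counter); z up, y along the row to the robot's left. The riser is a fixed board 520 x 100 x 15 mm, its long side along the row.
- pad_3: round grey felt pad, 76 mm in diameter and 3 mm thick, fixed on the wooden riser, one of four identical ones in a straight row with 95 mm between centres; number 3 of 4 counting from the left as the robot sees it. Origin: centre of its underside, 15 mm above the counter (its top is 18 mm above the counter); z up, y along the row to the robot's left. The riser is a fixed board 520 x 100 x 15 mm, its long side along the row.
- pad_4: round grey felt pad, 76 mm in diameter and 3 mm thick, fixed on the wooden riser, one of four identical ones in a straight row with 95 mm between centres; number 4 of 4 counting from the left as the robot sees it. Origin: centre of its underside, 15 mm above the counter (its top is 18 mm above the counter); z up, y along the row to the robot's left. The riser is a fixed board 520 x 100 x 15 mm, its long side along the row.
- card_stand: fixed blank white price card 52 mm wide in a small wooden block, 62 mm high, standing on the riser at one end of the row (left or right, it varies), in line with the pads and 82 mm from the centre of the nearest pad; a brass counter bell 37 mm high stands in the same way at the other end. Origin: centre of its underside, 15 mm above the counter.
- mug: blue mug with a handle, 85 mm high and 76 mm in diameter, standing on the counter beyond the canisters on the robot's left: a bystander. Origin: centre of its underside.
There are look-alikes about, which are no part of the job. What is shaped like the squat_canister but red is not meant.

How it is judged:
By the outcome, as a careful person would: the job done as asked, in the order asked, and still so for the second after the job is handed in, with the robot touching nothing.
It also fails if it takes over 90 s, if anything falls off the work surface, if the arm or the gripper's body presses on something with over 40 N, if the wrist force passes 120 N, or if a joint passes its speed limit or range.

## Working session

There is one attempt and no reset: what is moved stays moved. The work goes in short steps, Python scripts to look and compute and a tool call to move; the robot and the scene stay as the last step left them, time stands still between calls to the robot, and variables do not carry over. Pictures are saved under pics/ and viewed, and the job is handed in when it is done.

Besides the shell and the picture viewer there is one more tool, called after "Emit:" by a JSON object that holds its "name" and its "arguments". arm_command: Moves the arm, as the interface text tells. Its arguments: {"type":"object","properties":{"steps":{"type":"array"},"force":{"type":"number"}},"required":["steps"]}

```bash
ls; mkdir -p pics; python3 - <<'E'
from station import ctrl
import cv2
o=ctrl.get_obs(); print({k:o[k] for k in ('t','tool_pos','tool_rot','opening','contact_force')})
for n in('side','top'):
    p=ctrl.get_image(n); cv2.imwrite(f'pics/{n}0.png',p['img'][:,:,::-1])
    print(n,p['camera_matrix'],p['world_from_camera'],[k for k in p])
    for k in ['squat_canister','low_canister','middle_canister','tall_canister','pad_1','card_stand','mug']:
        print(k,[(d['position'],round(d['confidence'],2)) for d in ctrl.boxes_of(p,k)])
E
```

```text
pics
{'t': 0.0, 'tool_pos': array([ 0.2625122 , -0.56652371,  0.23006114]), 'tool_rot': array([-0.43683002,  1.98364716, -1.9795022 ]), 'opening': 0.08549215719489477, 'contact_force': array([ 0.60820556, -0.40471544, -0.26994243])}
side [[478.48575631   0.         315.79131598]
 [  0.         478.48575631 238.51229078]
 [  0.           0.           1.        ]] [[-0.9628497   0.17997076 -0.20132309  0.296353  ]
 [-0.27000976 -0.63087815  0.727384    0.83440327]
 [ 0.00389752  0.75472066  0.6560347   0.70460255]
 [ 0.          0.          0.          1.        ]] ['img', 'camera_matrix', 'world_from_camera', 'shot']
squat_canister [([202.9, 351.6], 0.82), ([261.1, 396.7], 0.78), ([209.3, 397.8], 0.74)]
low_canister [([169.9, 366.8], 0.57)]
middle_canister [([234.3, 345.0], 0.75)]
tall_canister [([268.9, 320.4], 0.77)]
pad_1 [([221.0, 267.1], 0.95), ([199.5, 284.9], 0.86), ([175.9, 303.5], 0.72), ([246.3, 244.3], 0.64)]
card_stand [([262.5, 228.2], 0.95)]
mug [([346.9, 277.6], 0.97)]
top [[527.76080247   0.         323.42488745]
 [  0.         527.76080247 242.1081812 ]
 [  0.           0.           1.        ]] [[-0.02319907  0.99137134 -0.12901419  0.371246  ]
 [-0.99910276 -0.02756444 -0.03215409  0.06883655]
 [-0.03543285  0.12815249  0.99112131  0.99208535]
 [ 0.          0.          0.          1.        ]] ['img', 'camera_matrix', 'world_from_camera', 'shot']
squat_canister [([325.4, 420.2], 0.94), ([339.4, 319.6], 0.82), ([258.6, 410.0], 0.58)]
low_canister [([264.3, 494.2], 0.74)]
middle_canister [([262.1, 493.3], 0.45)]
tall_canister [([261.4, 269.8], 0.96)]
pad_1 [([184.2, 451.3], 0.96), ([171.2, 352.7], 0.87), ([175.7, 405.2], 0.74), ([166.5, 303.5], 0.61)]
card_stand [([162.4, 260.2], 0.74)]
mug [([253.1, 170.7], 0.84)]
```

View pics/side0.png

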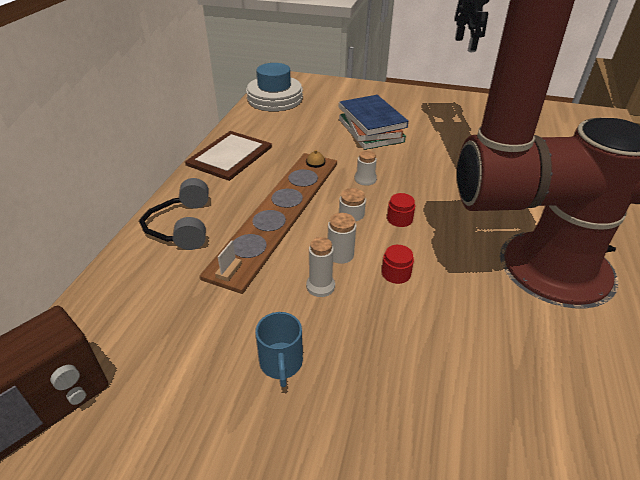

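View pics/top0.png

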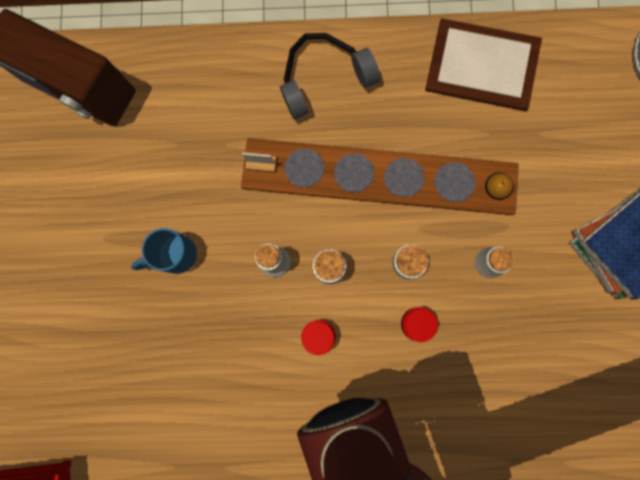

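The card is at the robot's left end of the row, and the bell is at the right. So squat goes on pad 1, then low, middle and tall on pads 2, 3 and 4.

Squat candidates in the top view (row, col):
- White with a cork lid, (261,411): this is the one to use.
- Red look-alikes, (325,420) and (338,319): these are rejected.

The other canisters in the top view are tall (258,269), middle (265,330) and low (262,494). Next I'll measure positions and check a close crop.

```bash
cat > h.py <<'E'
import numpy as np, cv2
from scipy.spatial.transform import Rotation as R
from station import ctrl
def ray(p,row,col):
    K=p['camera_matrix'];T=p['world_from_camera']
    d=np.array([(col-K[0,2])/K[0,0],-(row-K[1,2])/K[1,1],-1.])
    return T[:3,3],T[:3,:3]@d
def at(p,row,col,z):
    c,d=ray(p,row,col); return c+d*(z-c[2])/d[2]
def proj(p,X):
    T=p['world_from_camera'];K=p['camera_matrix']
    c=T[:3,:3].T@(np.asarray(X)-T[:3,3]); return (K[1,2]-K[1,1]*c[1]/-c[2], K[0,2]+K[0,0]*c[0]/-c[2])
def blobs(p,lo,hi,amin=60):
    hsv=cv2.cvtColor(p['img'],cv2.COLOR_RGB2HSV); m=cv2.inRange(hsv,np.array(lo),np.array(hi))
    n,l,s,c=cv2.connectedComponentsWithStats(m)
    return [(c[i][1],c[i][0],s[i][4]) for i in range(1,n) if s[i][4]>amin],m
def delta(pos,o=None):
    o=o or ctrl.get_obs(); M=R.from_rotvec(o['tool_rot']).as_matrix()
    return M.T@(np.array(pos)-o['tool_pos'])
E
python3 - <<'E'
from h import *
o=ctrl.get_obs(); print(R.from_rotvec(o['tool_rot']).as_matrix().round(3))
p=ctrl.get_image('top'); s=ctrl.get_image('side')
c=cv2.resize(p['img'][220:300,240:540],None,fx=2.6,fy=2.6,interpolation=cv2.INTER_CUBIC); 
cs=cv2.resize(s['img'][140:300,290:430],None,fx=3.4,fy=3.4,interpolation=cv2.INTER_CUBIC)
cv2.imwrite('pics/ctop.png',c[:,:,::-1]); cv2.imwrite('pics/cside.png',cs[:,:,::-1])
hsv=cv2.cvtColor(p['img'],cv2.COLOR_RGB2HSV)
for r,c in[(258,269),(265,330),(260,411),(259,499),(168,304),(180,455),(230,380)]: print(r,c,hsv[r,c])
hs=cv2.cvtColor(s['img'],cv2.COLOR_RGB2HSV)
for r,c in[(245,320),(222,342),(195,353),(157,367),(221,267),(300,350)]: print('s',r,c,hs[r,c])
E
```

```text
[[-0.907  0.     0.42 ]
 [-0.42  -0.    -0.907]
 [ 0.    -1.     0.   ]]
258 269 [ 15 171 185]
265 330 [ 15 172 184]
260 411 [ 14 173 146]
259 499 [ 15 173 178]
168 304 [175  15  99]
180 455 [175  16  94]
230 380 [ 16 159 184]
s 245 320 [ 14 129 174]
s 222 342 [ 13 128 145]
s 195 353 [ 14 126 150]
s 157 367 [ 13 130 187]
s 221 267 [  0   7 104]
s 300 350 [ 15 120 189]
```

View pics/ctop.png

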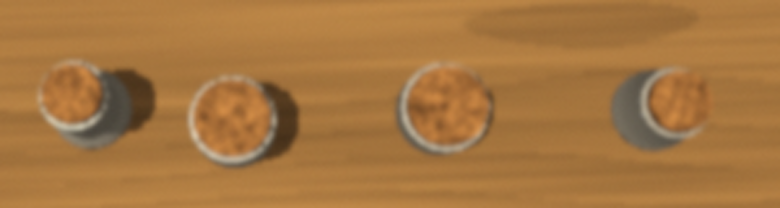

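View pics/cside.png

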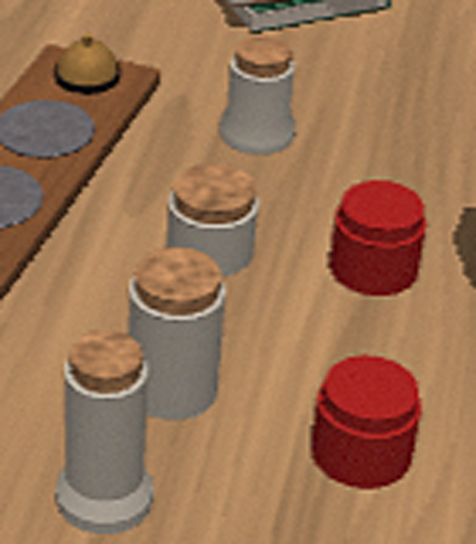

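The crops show tall, middle, squat and low from left to right, all white with cork lids. Lid centres in the top view are roughly (256,268), (265,330), (261,412) and (259,502). The two red ones are excluded.

```bash
python3 - <<'E'
from h import *
p=ctrl.get_image('top'); s=ctrl.get_image('side')
H=dict(tall=.115,middle=.095,squat=.055,low=.075)
tp=dict(tall=(256.2,267.7),middle=(265.4,329.6),squat=(260.8,411.9),low=(259.2,501.9))
sp=dict(tall=(244.7,321.5),middle=(221.5,342.9),squat=(196.2,353.2),low=(156.2,367.6))
for k in H: print(k,at(p,*tp[k],H[k]).round(4),at(s,*sp[k],H[k]).round(4))
for q,n,roi in((p,'top',(140,215,270,490)),(s,'side',(160,265,220,330))):
    b,m=blobs(q,(0,0,50),(180,45,135),400)
    m2=np.zeros_like(m); r0,r1,c0,c1=roi; m2[r0:r1,c0:c1]=m[r0:r1,c0:c1]
    m2=cv2.morphologyEx(m2,cv2.MORPH_OPEN,np.ones((3,3)))
    N,l,st,ce=cv2.connectedComponentsWithStats(m2)
    for i in range(1,N):
        if st[i][4]>200: print(n,ce[i].round(1),st[i],at(q,ce[i][1],ce[i][0],.018).round(4))
print('mug',at(p,253,170,.04))
E
```

```text
tall [0.4642 0.1913 0.115 ] [0.4624 0.1946 0.115 ]
middle [0.4477 0.0883 0.095 ] [0.4448 0.0929 0.095 ]
squat [ 0.4555 -0.0569  0.055 ] [ 0.4529 -0.0526  0.055 ]
low [ 0.4523 -0.2087  0.075 ] [ 0.4497 -0.2016  0.075 ]
top [304.  167.7] [ 286  150   37   36 1071] [0.6416 0.134  0.018 ]
top [353.8 172.5] [ 335  155   38   36 1086] [0.6291 0.04   0.018 ]
top [403.8 177.1] [ 385  159   38   37 1103] [ 0.6171 -0.0537  0.018 ]
top [454.4 181.9] [ 436  164   38   37 1125] [ 0.605  -0.1477  0.018 ]
side [302.6 177.5] [289 170  28  16 375] [ 0.604  -0.1472  0.018 ]
side [286.5 197.5] [272 189  30  18 445] [ 0.6163 -0.0535  0.018 ]
side [268.6 220. ] [253 210  32  21 533] [0.6283 0.0408 0.018 ]
side [243.3 247.8] [220 234  46  31 824] [0.6478 0.1448 0.018 ]
mug [0.48286574 0.38169617 0.04      ]
```

```bash
cat >> h.py <<'E'
from scipy.optimize import minimize
DIM=dict(tall=(.115,.046,.058,.040),middle=(.095,.058,.058,.052),squat=(.055,.062,.062,.056),low=(.075,.048,.058,.042))
A=np.linspace(0,2*np.pi,60)
def circ(p,x,y,z,r,S):
    v=np.array([proj(p,(x+r*np.cos(a),y+r*np.sin(a),z))[::-1] for a in A]); return (v*S).astype(np.float32)
def body(p,k,x,y,off,S,sh,z0=0):
    h,d,f,l=DIM[k]; m=np.zeros(sh,np.uint8)
    def hull(cs): 
        v=cv2.convexHull(np.vstack(cs))-np.array(off)*S; cv2.fillConvexPoly(m,np.round(v).astype(np.int32),255)
    C=lambda z,dd:circ(p,x,y,z0+z,dd/2,S)
    if f>d: hull([C(0,f),C(.011,f*.99)]);hull([C(.010,f*.99),C(.022,d)]) 
    hull([C(0 if f==d else .022,d),C(h-.012,d)])
    v=cv2.convexHull(np.vstack([C(h-.012,l),C(h,l)]))-np.array(off)*S
    cv2.fillConvexPoly(m,np.round(v).astype(np.int32),0)
    return m
def fit(p,k,x,y,z0=0,win=45,save=None):
    S=4; r,c=proj(p,(x,y,z0+DIM[k][0]/2)); r0,c0=int(r)-win,int(c)-win
    im=cv2.resize(p['img'][r0:r0+2*win,c0:c0+2*win],None,fx=S,fy=S,interpolation=cv2.INTER_LINEAR)
    hsv=cv2.cvtColor(im,cv2.COLOR_RGB2HSV); mask=(hsv[:,:,1]<70)&(hsv[:,:,2]>60)
    # offset half pixel of resize
    near=cv2.dilate(body(p,k,x,y,(c0-.5,r0-.5),S,mask.shape,z0),np.ones((41,41)))>0
    def cost(q):
        b=body(p,k,q[0],q[1],(c0-.5,r0-.5),S,mask.shape,z0)>0
        mm=mask&near
        return 1-(b&mm).sum()/(b|mm).sum()
    res=minimize(cost,[x,y],method='Nelder-Mead',options=dict(initial_simplex=[[x,y],[x+.006,y],[x,y+.006]],xatol=1e-4,fatol=1e-4))
    if save:
        b=body(p,k,*res.x,(c0-.5,r0-.5),S,mask.shape,z0); cs,_=cv2.findContours(b,cv2.RETR_LIST,cv2.CHAIN_APPROX_NONE)
        o=im.copy(); cv2.drawContours(o,cs,-1,(0,255,0),1); cv2.imwrite(save,o[:,:,::-1])
    return res.x,res.fun
E
python3 - <<'E'
from h import *
p=ctrl.get_image('top'); s=ctrl.get_image('side')
g=dict(tall=(.463,.193),middle=(.446,.09),squat=(.454,-.055),low=(.451,-.206))
for k in g:
    for n,q in(('top',p),('side',s)):
        x,f=fit(q,k,*g[k],save=f'pics/f_{k}_{n}.png'); print(k,n,x.round(4),round(f,3))
I=lambda k,n:cv2.imread(f'pics/f_{k}_{n}.png')
o=np.vstack([np.hstack([I(k,n) for k in g]) for n in('top','side')]); cv2.imwrite('pics/fits.png',cv2.resize(o,(800,400)))
E
```

```text
tall top [0.4667 0.1943] 0.261
tall side [0.4647 0.1899] 0.143
middle top [0.4498 0.0898] 0.629
middle side [0.4489 0.086 ] 0.195
squat top [ 0.4582 -0.0577] 0.569
squat side [ 0.4561 -0.0637] 0.293
low top [ 0.4547 -0.2103] 0.253
low side [ 0.4531 -0.2146] 0.061
```

View pics/fits.png

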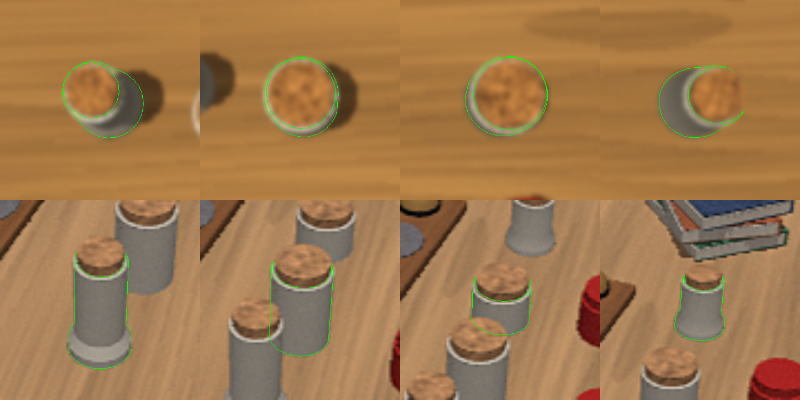

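```bash
cat >> h.py <<'E'
def go(x,y,z):
    o=ctrl.get_obs(); M=R.from_rotvec(o['tool_rot']).as_matrix()
    T=np.array([[0,0,1.],[-1,0,0],[0,-1,0]])  # z->+x, y->down, x = y cross z
    assert np.linalg.det(T)>0
    dr=R.from_matrix(M.T@T).as_rotvec(degrees=True)
    print('t',o['t'],'pos',o['tool_pos'].round(4),'open',round(o['opening'],4),'F',o['contact_force'].round(1))
    print('shift',(M.T@(np.array([x,y,z])-o['tool_pos'])).round(4),'turn',dr.round(2))
E
python3 -c "
from h import *
go(.4555,-.0575,.2)"
```

```text
t 1.1 pos [ 0.2627 -0.5671  0.2313] open 0.0853 F [ 0.4 -0.  -0.2]
shift [-0.3891  0.0313 -0.3814] turn [ -0.   -65.15   0.  ]
```

Emit:
{"name": "arm_command", "arguments": {"steps": [[[-0.034,0.003,-0.033],[0,-7,0],1],[[-0.068,0.006,-0.066],[0,-14,0],1],[[-0.102,0.009,-0.1],[0,-21,0],1],[[-0.136,0.012,-0.134],[0,-28,0],1],[[-0.17,0.014,-0.167],[0,-35,0],1]], "force": 30}}

```text
t: 1.6
tool_pos: [0.347, -0.3423, 0.2171]
tool_rot: [-0.915, 1.582, -1.582]
contact_force: [0.5, -1.0, 0.3]
opening: 0.0856
```

```bash
python3 -c "
from h import *
go(.4555,-.0575,.2)"
```

```text
t 1.6 pos [ 0.347  -0.3423  0.2171] open 0.0856 F [ 0.5 -1.   0.3]
shift [-0.301   0.0172 -0.0479] turn [-2.000e-02 -2.989e+01 -0.000e+00]
```

Emit:
{"name": "arm_command", "arguments": {"steps": [[[-0.045,0,-0.008],[0,-7,0],1],[[-0.09,0,-0.016],[0,-14,0],1],[[-0.135,0,-0.024],[0,-21,0],1],[[-0.18,0,-0.032],[0,-28,0],1],[[-0.225,0,-0.038],[0,-30,0],1]]}}

```text
t: 2.1
tool_pos: [0.4265, -0.1265, 0.2175]
tool_rot: [-1.211, 1.205, -1.207]
contact_force: [1.0, -0.9, -0.1]
opening: 0.0852
```

```bash
python3 -c "
from h import *
go(.4555,-.0575,.1)"
```

```text
t 2.1 pos [ 0.4265 -0.1265  0.2175] open 0.0852 F [ 1.  -0.9 -0.1]
shift [-0.0689  0.1175  0.0292] turn [-0.08  0.26  0.03]
```

Emit:
{"name": "arm_command", "arguments": {"steps": [[[-0.035,0.03,0.015],[0,0,0],1],[[-0.069,0.06,0.029],[0,0,0],1],[[-0.069,0.09,0.029],[0,0,0],1],[[-0.069,0.117,0.029],[0,0,0],1],[[-0.069,0.117,0.029],[0,0,0],1]]}}

```text
t: 2.6
tool_pos: [0.4522, -0.0561, 0.0963]
tool_rot: [-1.215, 1.211, -1.201]
contact_force: [-1.1, -0.4, -0.6]
opening: 0.0851
```

```bash
python3 -c "
from h import *
go(.4555,-.0575,.013)
p=ctrl.get_image('side');cv2.imwrite('pics/s1.png',p['img'][:,:,::-1])"
```

```text
t 2.6 pos [ 0.4522 -0.0561  0.0963] open 0.0851 F [-1.1 -0.4 -0.6]
shift [0.0016 0.0833 0.0039] turn [ 0.39  0.31 -0.11]
```

View pics/s1.png

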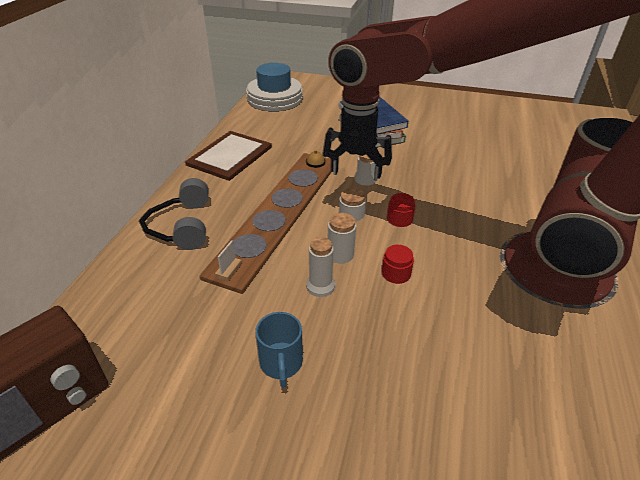

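The open fingers straddle the squat canister at about (203,352). Descending.

Emit:
{"name": "arm_command", "arguments": {"steps": [[[0.001,0.02,0.004],[0,0,0],1],[[0.001,0.042,0.004],[0,0,0],1],[[0.001,0.062,0.004],[0,0,0],1],[[0.001,0.079,0.004],[0,0,0],1],[[0.001,0.079,0.004],[0,0,0],1]]}}

```text
t: 3.15
tool_pos: [0.4572, -0.058, 0.0196]
tool_rot: [-1.213, 1.21, -1.203]
contact_force: [-0.1, 0.4, 0.5]
opening: 0.0856
```

```bash
python3 -c "
from h import *
go(.4555,-.0575,.013)"
```

```text
t 3.15 pos [ 0.4572 -0.058   0.0196] open 0.0856 F [-0.1  0.4  0.5]
shift [-0.0005  0.0067 -0.0017] turn [ 0.25  0.22 -0.07]
```

Emit:
{"name": "arm_command", "arguments": {"steps": [[[0,0.005,-0.001],[0.25,0.2,0],1],[[0,0.005,-0.001],[0.25,0.2,0],0.6],[[0,0.005,-0.001],[0.25,0.2,0],0.4],[[0,0.005,-0.001],[0.25,0.2,0],0],[[0,0.005,-0.001],[0.25,0.2,0],0]], "force": 40}}

```text
t: 3.65
tool_pos: [0.4572, -0.0585, 0.0162]
tool_rot: [-1.208, 1.208, -1.209]
contact_force: [-1.1, -0.5, 5.3]
opening: 0.0599
```

Emit:
{"name": "arm_command", "arguments": {"steps": [[[0,0,0],[0,0,0],0],[[0,0,0],[0,0,0],0],[[0,0,0],[0,0,0],0]]}}

```text
t: 3.95
tool_pos: [0.4573, -0.0584, 0.0163]
tool_rot: [-1.208, 1.207, -1.21]
contact_force: [0.7, -0.4, -0.7]
opening: 0.0594
```

```bash
python3 -c "
from h import *
go(.4555,-.0575,.18)"
```

```text
t 3.95 pos [ 0.4573 -0.0584  0.0163] open 0.0594 F [ 0.7 -0.4 -0.7]
shift [-0.001  -0.1637 -0.0014] turn [-0.12  0.03 -0.01]
```

Emit:
{"name": "arm_command", "arguments": {"steps": [[[0,-0.01,0],[0,0,0],0],[[0,-0.03,0],[0,0,0],0],[[0,-0.06,0],[0,0,0],0],[[0,-0.09,0],[0,0,0],0],[[0,-0.12,0],[0,0,0],0]]}}

```text
t: 4.45
tool_pos: [0.4564, -0.0582, 0.1373]
tool_rot: [-1.208, 1.208, -1.209]
contact_force: [0.2, 0.2, -2.7]
opening: 0.0596
```

```bash
python3 - <<'E'
from h import *
go(.6416,.134,.15)
p=ctrl.get_image('top');s=ctrl.get_image('side')
a=cv2.resize(s['img'][80:260,270:440],None,fx=2.35,fy=2.35)
b=cv2.resize(p['img'][170:350,330:500],None,fx=2.35,fy=2.35)
cv2.imwrite('pics/h1.png',np.hstack([a,b])[:,:,::-1])
E
```

```text
t 4.45 pos [ 0.4564 -0.0582  0.1373] open 0.0596 F [ 0.2  0.2 -2.7]
shift [-0.1921 -0.0124  0.1853] turn [-0.07  0.04 -0.03]
```

View pics/h1.png

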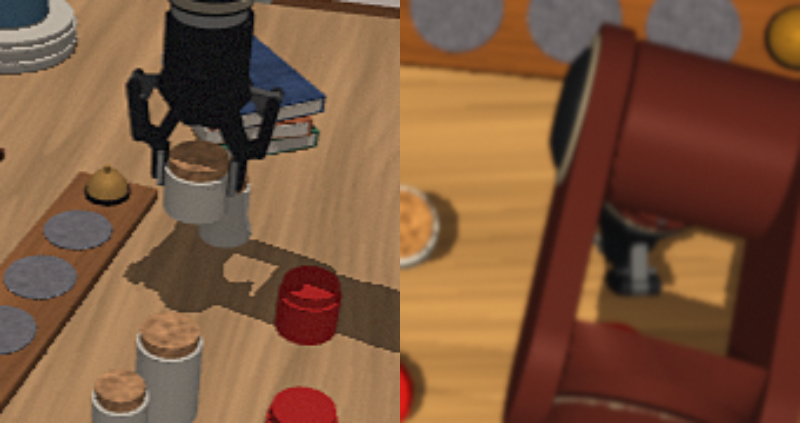

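```bash
python3 - <<'E'
from h import *
s=ctrl.get_image('side'); o=ctrl.get_obs()['tool_pos']
print(fit(s,'squat',o[0],o[1],o[2]-.0163,win=35,save='pics/h2.png'),o)
E
```

```text
(array([ 0.45903265, -0.0662076 ]), np.float64(0.34912337140099725)) [ 0.45849558 -0.05885808  0.13868198]
```

View pics/h2.png

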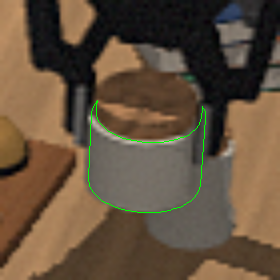

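Emit:
{"name": "arm_command", "arguments": {"steps": [[[-0.015,0,0.015],[0,0,0],0],[[-0.04,0,0.04],[0,0,0],0],[[-0.065,0,0.065],[0,0,0],0],[[-0.09,0,0.09],[0,0,0],0],[[-0.115,0,0.115],[0,0,0],0]]}}

```text
t: 5.1
tool_pos: [0.5726, 0.0574, 0.1363]
tool_rot: [-1.209, 1.206, -1.211]
contact_force: [0.4, -0.8, -1.6]
opening: 0.0601
```

```bash
python3 -c "
from h import *
go(.6416,.134,.08)"
```

```text
t 5.1 pos [0.5726 0.0574 0.1363] open 0.0601 F [ 0.4 -0.8 -1.6]
shift [-0.0766  0.0563  0.0689] turn [-0.13  0.04  0.07]
```

Emit:
{"name": "arm_command", "arguments": {"steps": [[[-0.025,0,0.023],[0,0,0],0],[[-0.05,0,0.046],[0,0,0],0],[[-0.07,0.015,0.063],[0,0,0],0],[[-0.0765,0.035,0.069],[0,0,0],0],[[-0.0765,0.055,0.069],[0,0,0],0]]}}

```text
t: 5.6
tool_pos: [0.6408, 0.1351, 0.0778]
tool_rot: [-1.212, 1.208, -1.208]
contact_force: [-1.1, -0.1, -3.3]
opening: 0.06
```

```bash
python3 -c "
from h import *
go(.6416,.134,.034)"
```

```text
t 5.6 pos [0.6408 0.1351 0.0778] open 0.06 F [-1.1 -0.1 -3.3]
shift [0.001  0.0438 0.0008] turn [0.06 0.13 0.07]
```

Emit:
{"name": "arm_command", "arguments": {"steps": [[[0.001,0.015,0.001],[0,0,0],0],[[0.001,0.028,0.001],[0,0,0],0],[[0.001,0.035,0.001],[0,0,0],0],[[0.001,0.039,0.001],[0,0,0],0],[[0.001,0.039,0.001],[0,0,0],0]]}}

```text
t: 6.1
tool_pos: [0.6418, 0.1338, 0.0388]
tool_rot: [-1.212, 1.208, -1.208]
contact_force: [-0.3, 0.2, -3.4]
opening: 0.0598
```

Emit:
{"name": "arm_command", "arguments": {"steps": [[[0,0.001,0],[0,0,0],0],[[0,0.002,0],[0,0,0],0],[[0,0.003,0],[0,0,0],0],[[0,0.003,0],[0,0,0],0]]}}

```text
t: 6.5
tool_pos: [0.6419, 0.1338, 0.0361]
tool_rot: [-1.211, 1.208, -1.208]
contact_force: [-0.4, -0.1, -2.6]
opening: 0.0601
```

```bash
python3 -c "
from h import *
go(.6416,.134,.034)"
```

```text
t 6.5 pos [0.6419 0.1338 0.0361] open 0.0601 F [-0.4 -0.1 -2.6]
shift [-0.0002  0.0021 -0.0003] turn [0.04 0.11 0.07]
```

Emit:
{"name": "arm_command", "arguments": {"steps": [[[0,0.001,0],[0,0,0],0],[[0,0.002,0],[0,0,0],0],[[0,0.002,0],[0,0,0],0]]}}

```text
t: 6.8
tool_pos: [0.642, 0.1338, 0.0343]
tool_rot: [-1.211, 1.207, -1.208]
contact_force: [-0.6, -0.3, -1.0]
opening: 0.0595
```

Emit:
{"name": "arm_command", "arguments": {"steps": [[[0,0.0005,0],[0,0,0],0],[[0,0.001,0],[0,0,0],0],[[0,0.001,0],[0,0,0],0]]}}

```text
t: 7.1
tool_pos: [0.6421, 0.1338, 0.0343]
tool_rot: [-1.212, 1.208, -1.208]
contact_force: [-5.3, -0.6, 5.6]
opening: 0.0597
```

Contact at z 0.0343. Releasing slowly, then rising.

Emit:
{"name": "arm_command", "arguments": {"steps": [[[0,0,0],[0,0,0],0.72],[[0,0,0],[0,0,0],0.8],[[0,0,0],[0,0,0],1],[[0,0,0],[0,0,0],1],[[0,0,0],[0,0,0],1]]}}

```text
t: 7.6
tool_pos: [0.6422, 0.1338, 0.0343]
tool_rot: [-1.212, 1.207, -1.208]
contact_force: [0.4, 0.3, -1.3]
opening: 0.0855
```

Emit:
{"name": "arm_command", "arguments": {"steps": [[[0,-0.01,0],[0,0,0],1],[[0,-0.04,0],[0,0,0],1],[[0,-0.08,0],[0,0,0],1],[[0,-0.13,0],[0,0,0],1],[[0.03,-0.15,0],[0,0,0],1]]}}

```text
t: 8.1
tool_pos: [0.645, 0.1064, 0.1918]
tool_rot: [-1.205, 1.198, -1.209]
contact_force: [2.3, 0.1, 1.2]
opening: 0.0853
```

```bash
python3 - <<'E'
from h import *
go(.453,-.2115,.17)
p=ctrl.get_image('top');s=ctrl.get_image('side')
a=cv2.resize(s['img'][160:320,190:360],None,fx=2.35,fy=2.35)
b=cv2.resize(p['img'][100:260,230:400],None,fx=2.35,fy=2.35)
cv2.imwrite('pics/p1.png',np.hstack([a,b])[:,:,::-1])
print(fit(s,'squat',.6416,.134,.018,win=35,save='pics/p1s.png'),)
E
```

```text
t 8.1 pos [0.645  0.1064 0.1918] open 0.0853 F [2.3 0.1 1.2]
shift [ 0.3167  0.0199 -0.1941] turn [-0.54  0.34 -0.02]
(array([0.63993401, 0.13658211]), np.float64(0.34442350241743835))
```

View pics/p1.png

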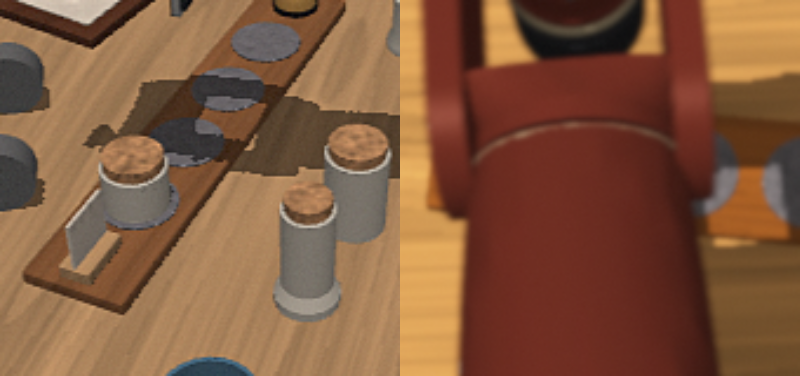

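View pics/p1s.png

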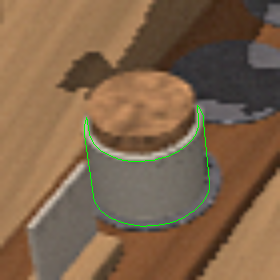

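Squat stands upright on pad 1, at about (240,245) in the side picture, and the card is visible. I'll check its centring later from the top. Next is low.

Emit:
{"name": "arm_command", "arguments": {"steps": [[[0.045,0.003,-0.028],[0,0,0],1],[[0.09,0.006,-0.056],[0,0,0],1],[[0.135,0.009,-0.084],[0,0,0],1],[[0.18,0.012,-0.112],[0,0,0],1],[[0.225,0.015,-0.14],[0,0,0],1]]}}

```text
t: 8.7
tool_pos: [0.5123, -0.1106, 0.1755]
tool_rot: [-1.204, 1.201, -1.214]
contact_force: [0.4, -0.5, -0.7]
opening: 0.0855
```

```bash
python3 - <<'E'
from h import *
go(.453,-.2115,.13)
p=ctrl.get_image('top')
cv2.imwrite('pics/p2.png',p['img'][:,:,::-1])
E
```

```text
t 8.7 pos [ 0.5123 -0.1106  0.1755] open 0.0855 F [ 0.4 -0.5 -0.7]
shift [ 0.1008  0.0451 -0.0598] turn [-0.54  0.03  0.09]
```

View pics/p2.png

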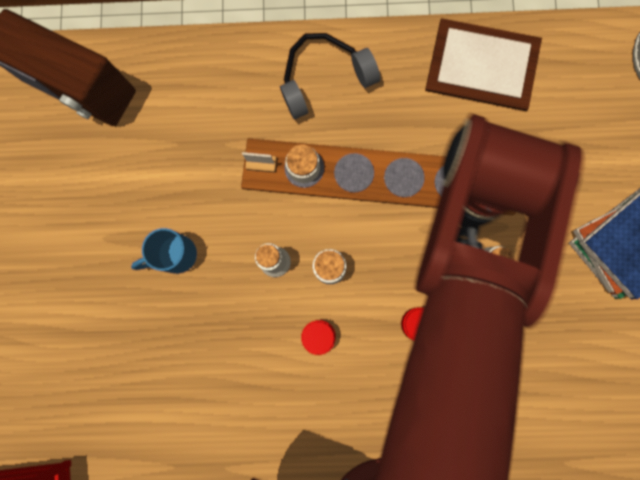

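```bash
cat >> h.py <<'E'
def overlay(p,items,r0,r1,c0,c1,S,fn):
    im=cv2.resize(p['img'][r0:r1,c0:c1],None,fx=S,fy=S,interpolation=cv2.INTER_CUBIC)
    for (x,y,z,rad,col) in items:
        v=(circ(p,x,y,z,rad,1)-np.array([c0-.5,r0-.5]))*S
        cv2.polylines(im,[np.round(v).astype(np.int32)],True,col,1)
    cv2.imwrite(fn,im[:,:,::-1])
E
python3 - <<'E'
from h import *
p=ctrl.get_image('top')
x,y=.6416,.134
overlay(p,[(x,y,.018,.038,(255,0,0)),(x,y,.073,.028,(0,255,0)),(x,y,.061,.031,(0,255,255)),(x,y,.018,.031,(255,255,0))],135,200,270,340,8,'pics/o1.png')
E
```

```text
(no output)
```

View pics/o1.png

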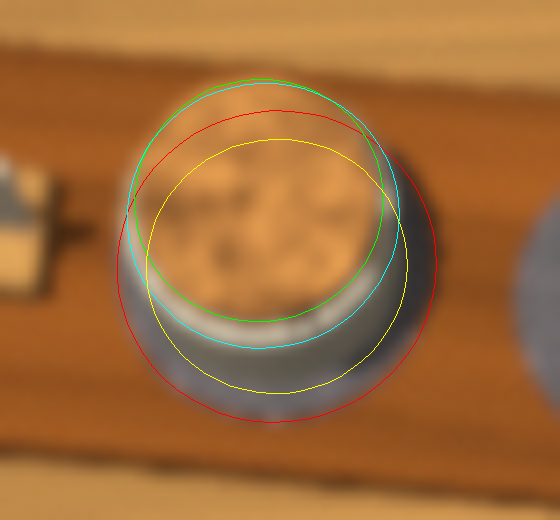

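Squat's overlay agrees with pad 1's centre to about 1 mm. Continuing to low at (0.4545, -0.210).

Emit:
{"name": "arm_command", "arguments": {"steps": [[[0.04,0.015,-0.024],[-0.3,0,0],1],[[0.08,0.03,-0.047],[-0.5,0,0],1],[[0.099,0.042,-0.058],[-0.5,0,0],1],[[0.099,0.045,-0.058],[-0.5,0,0],1],[[0.099,0.045,-0.058],[-0.5,0,0],1]]}}

```text
t: 9.3
tool_pos: [0.4522, -0.2111, 0.1287]
tool_rot: [-1.208, 1.216, -1.214]
contact_force: [0.1, -0.0, -0.3]
opening: 0.0854
```

```bash
python3 - <<'E'
from h import *
go(.4545,-.21,.030)
s=ctrl.get_image('side')
p=ctrl.get_image('top')
a=cv2.resize(s['img'][80:250,280:450],None,fx=2.35,fy=2.35)
cv2.imwrite('pics/l1.png',a[:,:,::-1])
L=[]
for k,x,y in(('tall',.4667,.1943),('middle',.4498,.0898)):
    h,d,f,l=DIM[k]; L+=[(x,y,h,l/2,(0,255,0)),(x,y,h-.012,d/2,(0,255,255)),(x,y,0,f/2,(255,255,0))]
overlay(p,L,230,300,240,360,6,'pics/o2.png')
E
```

```text
t 9.3 pos [ 0.4522 -0.2111  0.1287] open 0.0854 F [ 0.1 -0.  -0.3]
shift [-0.0012  0.0987  0.0025] turn [ 0.15 -0.4   0.03]
```

View pics/l1.png

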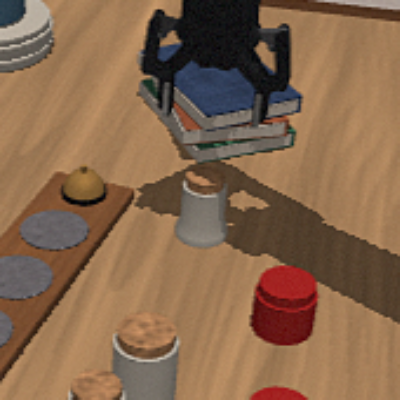

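View pics/o2.png

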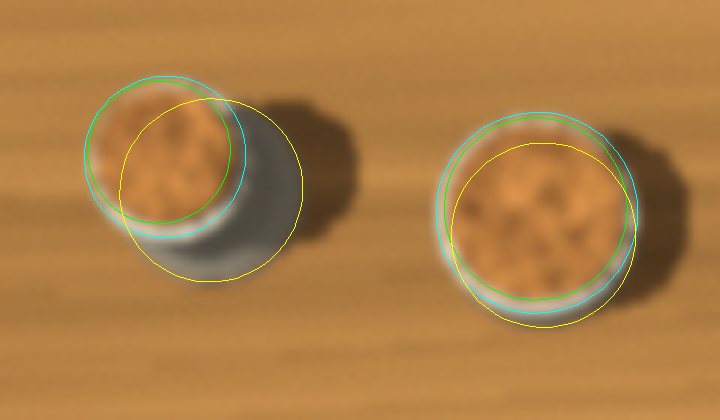

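The overlays confirm tall at about (0.465, 0.1935) and middle at (0.448, 0.0895). The gripper is over low, at (165,366) in the side picture. Descending.

Emit:
{"name": "arm_command", "arguments": {"steps": [[[-0.001,0.03,0.002],[0,-0.3,0],1],[[-0.001,0.06,0.002],[0,-0.3,0],1],[[-0.001,0.085,0.002],[0,-0.3,0],1],[[-0.001,0.099,0.002],[0,-0.3,0],1],[[-0.001,0.099,0.002],[0,-0.3,0],1]]}}

```text
t: 9.9
tool_pos: [0.4546, -0.2086, 0.0294]
tool_rot: [-1.213, 1.211, -1.206]
contact_force: [0.2, -0.1, 0.2]
opening: 0.0854
```

Emit:
{"name": "arm_command", "arguments": {"steps": [[[0,0,0],[0,0,0],0.65],[[0,0,0],[0,0,0],0.5],[[0,0,0],[0,0,0],0.3],[[0,0,0],[0,0,0],0],[[0,0,0],[0,0,0],0]]}}

```text
t: 10.4
tool_pos: [0.4554, -0.2093, 0.0312]
tool_rot: [-1.212, 1.209, -1.208]
contact_force: [-2.9, 1.4, 6.6]
opening: 0.0468
```

Emit:
{"name": "arm_command", "arguments": {"steps": [[[0,0,0],[0,0,0],0],[[0,0,0],[0,0,0],0],[[0,0,0],[0,0,0],0]]}}

```text
t: 10.7
tool_pos: [0.4555, -0.2093, 0.0312]
tool_rot: [-1.212, 1.209, -1.208]
contact_force: [0.7, 0.1, 0.1]
opening: 0.0464
```

```bash
python3 - <<'E'
from h import *
go(.6291,.04,.16)
E
```

```text
t 10.7 pos [ 0.4555 -0.2093  0.0312] open 0.0464 F [0.7 0.1 0.1]
shift [-0.2489 -0.1294  0.1738] turn [0.1  0.09 0.08]
```

Emit:
{"name": "arm_command", "arguments": {"steps": [[[0,-0.01,0],[0,0,0],0],[[0,-0.03,0],[0,0,0],0],[[0,-0.06,0],[0,0,0],0],[[0,-0.09,0],[0,0,0],0],[[-0.02,-0.12,0.012],[0,0,0],0]]}}

```text
t: 11.2
tool_pos: [0.4668, -0.1901, 0.1524]
tool_rot: [-1.212, 1.211, -1.21]
contact_force: [0.3, -0.4, -3.2]
opening: 0.0464
```

```bash
python3 - <<'E'
from h import *
go(.6291,.04,.15)
s=ctrl.get_image('side')
a=cv2.resize(s['img'][60:230,280:450],None,fx=2.35,fy=2.35)
cv2.imwrite('pics/l2.png',a[:,:,::-1])
E
```

```text
t 11.2 pos [ 0.4668 -0.1901  0.1524] open 0.0464 F [ 0.3 -0.4 -3.2]
shift [-0.2303  0.0016  0.162 ] turn [ 0.14 -0.08  0.11]
```

View pics/l2.png

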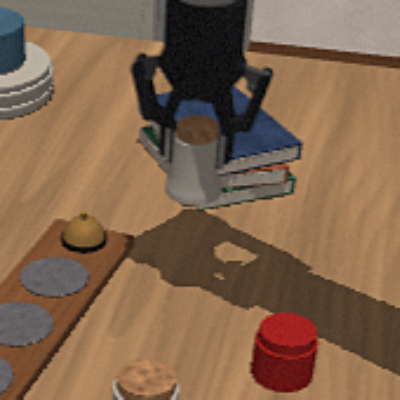

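Low is held upright. Carrying it to pad 2.

Emit:
{"name": "arm_command", "arguments": {"steps": [[[-0.025,0,0.018],[0,0,0],0],[[-0.055,0,0.039],[0,0,0],0],[[-0.085,0,0.06],[0,0,0],0],[[-0.115,0,0.081],[0,0,0],0],[[-0.145,0,0.102],[0,0,0],0]]}}

```text
t: 11.75
tool_pos: [0.5738, -0.0417, 0.1591]
tool_rot: [-1.207, 1.201, -1.214]
contact_force: [-0.8, -0.1, -1.9]
opening: 0.0463
```

```bash
python3 - <<'E'
from h import *
go(.6291,.04,.09)
E
```

```text
t 11.75 pos [ 0.5738 -0.0417  0.1591] open 0.0463 F [-0.8 -0.1 -1.9]
shift [-0.0819  0.0693  0.0549] turn [-0.44  0.09  0.19]
```

Emit:
{"name": "arm_command", "arguments": {"steps": [[[-0.027,0,0.018],[-0.2,0,0.1],0],[[-0.054,0,0.036],[-0.4,0,0.2],0],[[-0.077,0.02,0.052],[-0.4,0,0.2],0],[[-0.082,0.045,0.055],[-0.4,0,0.2],0],[[-0.082,0.068,0.055],[-0.4,0,0.2],0]]}}

```text
t: 12.25
tool_pos: [0.6296, 0.0416, 0.0905]
tool_rot: [-1.21, 1.206, -1.206]
contact_force: [0.1, 0.1, -3.1]
opening: 0.0467
```

```bash
python3 - <<'E'
from h import *
go(.6291,.04,.0495)
E
```

```text
t 12.25 pos [0.6296 0.0416 0.0905] open 0.0467 F [ 0.1  0.1 -3.1]
shift [ 0.0016  0.041  -0.0005] turn [-0.04  0.22 -0.03]
```

Emit:
{"name": "arm_command", "arguments": {"steps": [[[0.002,0.013,0],[0,0,0],0],[[0.002,0.025,0],[0,0,0],0],[[0.002,0.033,0],[0,0,0],0],[[0.002,0.037,0],[0,0,0],0],[[0.002,0.038,0],[0,0,0],0]]}}

```text
t: 12.75
tool_pos: [0.6298, 0.0394, 0.0527]
tool_rot: [-1.21, 1.206, -1.207]
contact_force: [-0.5, -1.7, -2.9]
opening: 0.0464
```

Emit:
{"name": "arm_command", "arguments": {"steps": [[[0,0.001,0],[0,0,0],0],[[0,0.002,0],[0,0,0],0],[[0,0.002,0],[0,0,0],0]]}}

```text
t: 13.05
tool_pos: [0.6302, 0.0393, 0.0513]
tool_rot: [-1.209, 1.205, -1.207]
contact_force: [-0.5, -0.9, -1.8]
opening: 0.0465
```

```bash
python3 - <<'E'
from h import *
go(.6291,.04,.0495)
E
```

```text
t 13.05 pos [0.6302 0.0393 0.0513] open 0.0465 F [-0.5 -0.9 -1.8]
shift [-0.0007  0.0018 -0.0011] turn [-0.12  0.19 -0.03]
```

Emit:
{"name": "arm_command", "arguments": {"steps": [[[-0.001,0.001,-0.001],[0,0,0],0],[[-0.001,0.002,-0.001],[0,0,0],0],[[-0.001,0.002,-0.001],[0,0,0],0]]}}

```text
t: 13.35
tool_pos: [0.6292, 0.0404, 0.0493]
tool_rot: [-1.209, 1.205, -1.207]
contact_force: [-0.1, 0.5, -3.1]
opening: 0.0464
```

Emit:
{"name": "arm_command", "arguments": {"steps": [[[0,0.0005,0],[0,0,0],0],[[0,0.001,0],[0,0,0],0],[[0,0.001,0],[0,0,0],0]]}}

```text
t: 13.65
tool_pos: [0.6293, 0.0404, 0.0492]
tool_rot: [-1.209, 1.205, -1.207]
contact_force: [-4.1, 0.3, 4.9]
opening: 0.0464
```

Contact. Releasing.

Emit:
{"name": "arm_command", "arguments": {"steps": [[[0,0,0],[0,0,0],0.56],[[0,0,0],[0,0,0],0.65],[[0,0,0],[0,0,0],1],[[0,0,0],[0,0,0],1],[[0,0,0],[0,0,0],1]]}}

```text
t: 14.15
tool_pos: [0.6294, 0.0404, 0.0492]
tool_rot: [-1.209, 1.205, -1.207]
contact_force: [-0.5, -0.4, -0.9]
opening: 0.0854
```

Emit:
{"name": "arm_command", "arguments": {"steps": [[[0,-0.01,0],[0,0,0],1],[[0,-0.04,0],[0,0,0],1],[[0,-0.08,0],[0,0,0],1],[[0,-0.12,0],[0,0,0],1],[[0,-0.14,-0.03],[0,0,0],1]]}}

```text
t: 14.65
tool_pos: [0.6027, 0.0399, 0.1953]
tool_rot: [-1.202, 1.198, -1.212]
contact_force: [-0.6, 0.0, 1.5]
opening: 0.0856
```

```bash
python3 - <<'E'
from h import *
go(.448,.0895,.17)
s=ctrl.get_image('side')
a=cv2.resize(s['img'][130:300,200:370],None,fx=2.35,fy=2.35)
cv2.imwrite('pics/l3.png',a[:,:,::-1])
E
```

```text
t 14.65 pos [0.6027 0.0399 0.1953] open 0.0856 F [-0.6  0.   1.5]
shift [-0.0501  0.0235 -0.1548] turn [-0.66  0.19  0.01]
```

View pics/l3.png

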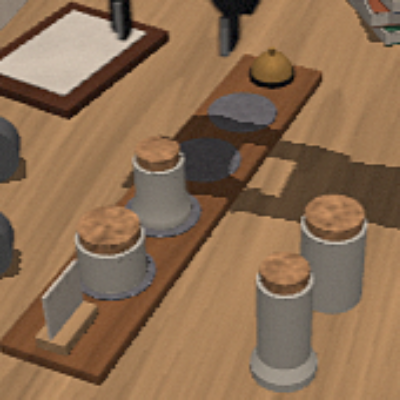

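Low stands upright on pad 2. Next is middle at (0.448, 0.0895).

Emit:
{"name": "arm_command", "arguments": {"steps": [[[-0.012,0.003,-0.038],[-0.3,0,0],1],[[-0.025,0.008,-0.077],[-0.6,0.1,0],1],[[-0.04,0.015,-0.12],[-0.6,0.1,0],1],[[-0.05,0.022,-0.153],[-0.6,0.1,0],1],[[-0.05,0.024,-0.155],[-0.6,0.1,0],1]]}}

```text
t: 15.2
tool_pos: [0.4406, 0.0907, 0.1702]
tool_rot: [-1.213, 1.208, -1.205]
contact_force: [0.1, 0.0, -0.4]
opening: 0.0852
```

```bash
python3 - <<'E'
from h import *
go(.448,.0895,.045)
s=ctrl.get_image('side')
cv2.imwrite('pics/m1.png',cv2.resize(s['img'][80:300,230:450],None,fx=2.2,fy=2.2)[:,:,::-1])
E
```

```text
t 15.2 pos [0.4406 0.0907 0.1702] open 0.0852 F [ 0.1  0.  -0.4]
shift [0.0013 0.1252 0.0078] turn [ 0.16  0.24 -0.01]
```

View pics/m1.png

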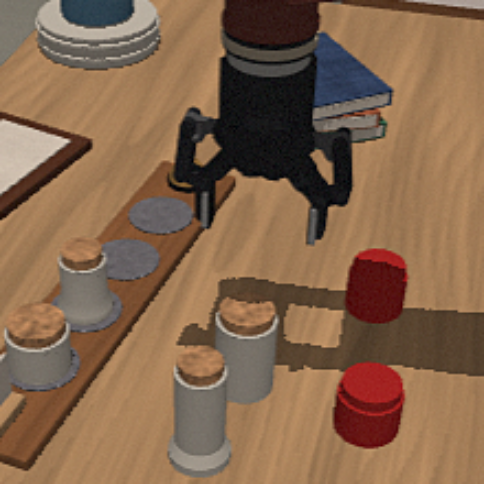

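Emit:
{"name": "arm_command", "arguments": {"steps": [[[0.001,0.01,0.008],[0,0.2,0],1],[[0.001,0.04,0.008],[0,0.2,0],1],[[0.001,0.045,0.008],[0,0.2,0],1],[[0.001,0.045,0.008],[0,0.2,0],1]]}}

```text
t: 15.65
tool_pos: [0.4503, 0.0888, 0.1246]
tool_rot: [-1.212, 1.213, -1.208]
contact_force: [-0.3, 0.5, 0.3]
opening: 0.0855
```

```bash
python3 - <<'E'
from h import *
go(.448,.0895,.045)
E
```

```text
t 15.65 pos [0.4503 0.0888 0.1246] open 0.0855 F [-0.3  0.5  0.3]
shift [-0.0007  0.0796 -0.0019] turn [ 0.24 -0.04  0.02]
```

Emit:
{"name": "arm_command", "arguments": {"steps": [[[0,0.025,-0.002],[0,0,0],1],[[0,0.05,-0.002],[0,0,0],1],[[0,0.07,-0.002],[0,0,0],1],[[0,0.079,-0.002],[0,0,0],1],[[0,0.079,-0.002],[0,0,0],1]]}}

```text
t: 16.15
tool_pos: [0.448, 0.0886, 0.0452]
tool_rot: [-1.213, 1.214, -1.208]
contact_force: [1.0, 0.8, 0.6]
opening: 0.0855
```

Emit:
{"name": "arm_command", "arguments": {"steps": [[[0,0,0],[0,0,0],0.75],[[0,0,0],[0,0,0],0.6],[[0,0,0],[0,0,0],0.3],[[0,0,0],[0,0,0],0],[[0,0,0],[0,0,0],0]]}}

```text
t: 16.65
tool_pos: [0.4491, 0.0887, 0.047]
tool_rot: [-1.212, 1.212, -1.209]
contact_force: [-2.4, -0.2, 5.0]
opening: 0.0561
```

Emit:
{"name": "arm_command", "arguments": {"steps": [[[0,0,0],[0,0,0],0],[[0,0,0],[0,0,0],0],[[0,0,0],[0,0,0],0]]}}

```text
t: 16.95
tool_pos: [0.4491, 0.0887, 0.0471]
tool_rot: [-1.211, 1.212, -1.209]
contact_force: [-0.6, 0.4, -1.3]
opening: 0.0562
```

```bash
python3 - <<'E'
from h import *
go(.6171,-.0537,.18)
E
```

```text
t 16.95 pos [0.4491 0.0887 0.0471] open 0.0562 F [-0.6  0.4 -1.3]
shift [ 0.1423 -0.1333  0.1677] turn [ 0.17 -0.05  0.03]
```

Emit:
{"name": "arm_command", "arguments": {"steps": [[[0,-0.01,0],[0,0,0],0],[[0,-0.03,0],[0,0,0],0],[[0,-0.06,0],[0,0,0],0],[[0,-0.09,0],[0,0,0],0],[[0,-0.12,0],[0,0,0],0]]}}

```text
t: 17.45
tool_pos: [0.4487, 0.0887, 0.1679]
tool_rot: [-1.212, 1.213, -1.208]
contact_force: [0.9, 0.5, -5.3]
opening: 0.0561
```

```bash
python3 - <<'E'
from h import *
go(.6171,-.0537,.175)
s=ctrl.get_image('side')
cv2.imwrite('pics/m2.png',cv2.resize(s['img'][80:300,230:450],None,fx=2.2,fy=2.2)[:,:,::-1])
E
```

```text
t 17.45 pos [0.4487 0.0887 0.1679] open 0.0561 F [ 0.9  0.5 -5.3]
shift [ 0.1423 -0.0077  0.1684] turn [ 0.24 -0.05  0.03]
```

View pics/m2.png

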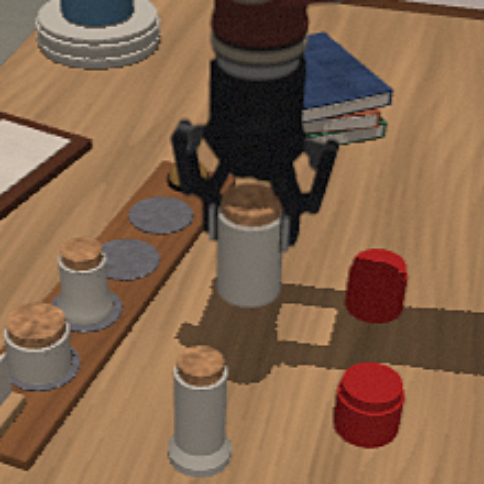

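Middle is held upright. Carrying it to pad 3.

Emit:
{"name": "arm_command", "arguments": {"steps": [[[0.018,0,0.021],[0,0,0],0],[[0.04,0,0.047],[0,0,0],0],[[0.062,0,0.073],[0,0,0],0],[[0.084,0,0.099],[0,0,0],0],[[0.106,0,0.125],[0,0,0],0]]}}

```text
t: 18.0
tool_pos: [0.5773, -0.018, 0.1735]
tool_rot: [-1.206, 1.207, -1.211]
contact_force: [0.1, 0.5, -4.0]
opening: 0.0559
```

```bash
python3 - <<'E'
from h import *
go(.6171,-.0537,.105)
E
```

```text
t 18.0 pos [ 0.5773 -0.018   0.1735] open 0.0559 F [ 0.1  0.5 -4. ]
shift [0.0357 0.0686 0.0396] turn [-0.21 -0.05 -0.02]
```

Emit:
{"name": "arm_command", "arguments": {"steps": [[[0.02,0,0.022],[0,0,0],0],[[0.035,0.01,0.038],[0,0,0],0],[[0.036,0.03,0.0395],[0,0,0],0],[[0.036,0.055,0.0395],[0,0,0],0],[[0.036,0.068,0.0395],[0,0,0],0]]}}

```text
t: 18.5
tool_pos: [0.6148, -0.0538, 0.1014]
tool_rot: [-1.209, 1.212, -1.208]
contact_force: [-0.4, 0.8, -5.1]
opening: 0.056
```

```bash
python3 - <<'E'
from h import *
go(.6171,-.0537,.0655)
E
```

```text
t 18.5 pos [ 0.6148 -0.0538  0.1014] open 0.056 F [-0.4  0.8 -5.1]
shift [-0.      0.0359  0.0024] turn [ 0.12 -0.07 -0.09]
```

Emit:
{"name": "arm_command", "arguments": {"steps": [[[0,0.012,0.002],[0,0,0],0],[[0,0.023,0.002],[0,0,0],0],[[0,0.03,0.002],[0,0,0],0],[[0,0.033,0.002],[0,0,0],0],[[0,0.033,0.002],[0,0,0],0]]}}

```text
t: 19.0
tool_pos: [0.6169, -0.0537, 0.0686]
tool_rot: [-1.209, 1.212, -1.208]
contact_force: [0.2, 0.1, -4.8]
opening: 0.0558
```

```bash
python3 - <<'E'
from h import *
go(.6171,-.0537,.0655)
E
```

```text
t 19.0 pos [ 0.6169 -0.0537  0.0686] open 0.0558 F [ 0.2  0.1 -4.8]
shift [-0.      0.0031  0.0002] turn [ 0.1  -0.06 -0.08]
```

Emit:
{"name": "arm_command", "arguments": {"steps": [[[0,0.001,0],[0,0,0],0],[[0,0.002,0],[0,0,0],0],[[0,0.003,0],[0,0,0],0],[[0,0.003,0],[0,0,0],0]]}}

```text
t: 19.4
tool_pos: [0.6169, -0.0537, 0.0657]
tool_rot: [-1.209, 1.212, -1.208]
contact_force: [0.5, 0.2, -4.5]
opening: 0.0561
```

Emit:
{"name": "arm_command", "arguments": {"steps": [[[0,0.0005,0],[0,0,0],0],[[0,0.001,0],[0,0,0],0],[[0,0.001,0],[0,0,0],0]]}}

```text
t: 19.7
tool_pos: [0.6171, -0.0538, 0.0651]
tool_rot: [-1.209, 1.212, -1.208]
contact_force: [-0.7, 0.3, -2.0]
opening: 0.0559
```

Emit:
{"name": "arm_command", "arguments": {"steps": [[[0,0.0005,0],[0,0,0],0],[[0,0.001,0],[0,0,0],0],[[0,0.001,0],[0,0,0],0]]}}

```text
t: 20.0
tool_pos: [0.6171, -0.0537, 0.0651]
tool_rot: [-1.209, 1.212, -1.208]
contact_force: [-4.9, 0.7, 4.8]
opening: 0.0563
```

Emit:
{"name": "arm_command", "arguments": {"steps": [[[0,0,0],[0,0,0],0.67],[[0,0,0],[0,0,0],0.75],[[0,0,0],[0,0,0],1],[[0,0,0],[0,0,0],1],[[0,0,0],[0,0,0],1]]}}

```text
t: 20.5
tool_pos: [0.6174, -0.0538, 0.0652]
tool_rot: [-1.209, 1.211, -1.208]
contact_force: [-0.2, 0.2, 0.8]
opening: 0.0857
```

Emit:
{"name": "arm_command", "arguments": {"steps": [[[0,-0.01,0],[0,0,0],1],[[0,-0.04,0],[0,0,0],1],[[0,-0.08,0],[0,0,0],1],[[0,-0.11,0],[0,0,0],1],[[0,-0.13,-0.03],[0,0,0],1]]}}

```text
t: 21.0
tool_pos: [0.5904, -0.0545, 0.1999]
tool_rot: [-1.205, 1.205, -1.212]
contact_force: [-0.6, -0.2, 0.5]
opening: 0.0852
```

```bash
python3 - <<'E'
from h import *
go(.465,.1935,.19)
s=ctrl.get_image('side')
cv2.imwrite('pics/m3.png',cv2.resize(s['img'][130:300,200:370],None,fx=2.35,fy=2.35)[:,:,::-1])
E
```

```text
t 21.0 pos [ 0.5904 -0.0545  0.1999] open 0.0852 F [-0.6 -0.2  0.5]
shift [-0.2479  0.0091 -0.1256] turn [-0.32 -0.03  0.01]
```

View pics/m3.png

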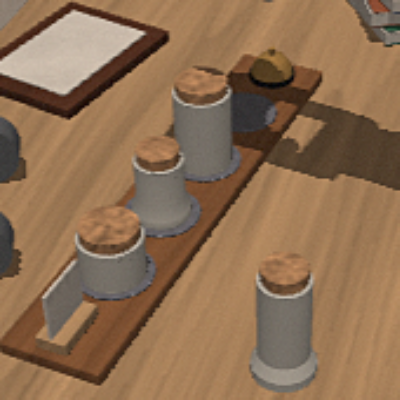

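Three are placed. Next is tall, at (0.465, 0.1935).

Emit:
{"name": "arm_command", "arguments": {"steps": [[[-0.042,0,-0.021],[0,0,0],1],[[-0.084,0,-0.042],[-0.2,0,0],1],[[-0.126,0,-0.063],[-0.3,0,0],1],[[-0.168,0.003,-0.085],[-0.3,0,0],1],[[-0.21,0.005,-0.106],[-0.3,0,0],1]]}}

```text
t: 21.55
tool_pos: [0.4804, 0.1572, 0.1975]
tool_rot: [-1.208, 1.209, -1.211]
contact_force: [1.5, 0.8, -0.8]
opening: 0.0854
```

```bash
python3 - <<'E'
from h import *
go(.465,.1935,.16)
E
```

```text
t 21.55 pos [0.4804 0.1572 0.1975] open 0.0854 F [ 1.5  0.8 -0.8]
shift [-0.0363  0.0374 -0.0155] turn [-0.07 -0.06  0.02]
```

Emit:
{"name": "arm_command", "arguments": {"steps": [[[-0.03,0,-0.013],[0,0,0],1],[[-0.0363,0.015,-0.0155],[0,0,0],1],[[-0.0363,0.037,-0.0155],[0,0,0],1],[[-0.0363,0.037,-0.0155],[0,0,0],1]]}}

```text
t: 21.95
tool_pos: [0.4628, 0.1928, 0.1569]
tool_rot: [-1.214, 1.212, -1.209]
contact_force: [-0.2, 0.3, -0.0]
opening: 0.0858
```

```bash
python3 - <<'E'
from h import *
go(.465,.1935,.055)
s=ctrl.get_image('side')
cv2.imwrite('pics/t1.png',cv2.resize(s['img'][120:320,230:430],None,fx=2.2,fy=2.2)[:,:,::-1])
E
```

```text
t 21.95 pos [0.4628 0.1928 0.1569] open 0.0858 F [-0.2  0.3 -0. ]
shift [-0.001   0.1019  0.0027] turn [ 0.27 -0.04  0.14]
```

View pics/t1.png

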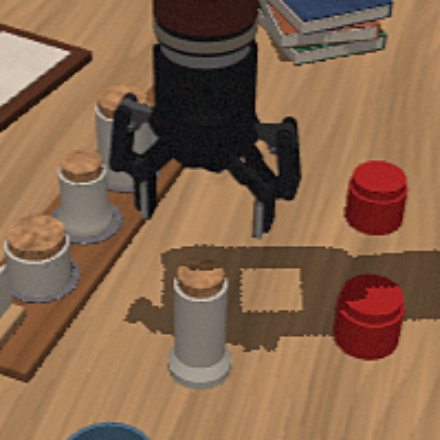

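Emit:
{"name": "arm_command", "arguments": {"steps": [[[-0.001,0.02,0.002],[0,0,0],1],[[-0.001,0.05,0.002],[0,0,0],1],[[-0.001,0.08,0.002],[0,0,0],1],[[-0.001,0.1,0.002],[0,0,0],1],[[-0.001,0.1,0.002],[0,0,0],1]]}}

```text
t: 22.5
tool_pos: [0.4641, 0.1923, 0.0561]
tool_rot: [-1.216, 1.216, -1.21]
contact_force: [-1.0, -0.6, -0.7]
opening: 0.0857
```

Emit:
{"name": "arm_command", "arguments": {"steps": [[[0,0,0],[0,0,0],0.7],[[0,0,0],[0,0,0],0.55],[[0,0,0],[0,0,0],0.3],[[0,0,0],[0,0,0],0],[[0,0,0],[0,0,0],0]]}}

```text
t: 23.0
tool_pos: [0.4654, 0.1925, 0.0582]
tool_rot: [-1.214, 1.213, -1.211]
contact_force: [-1.2, -0.5, 5.8]
opening: 0.0445
```

Emit:
{"name": "arm_command", "arguments": {"steps": [[[0,0,0],[0,0,0],0],[[0,0,0],[0,0,0],0],[[0,0,0],[0,0,0],0]]}}

```text
t: 23.3
tool_pos: [0.4654, 0.1925, 0.0582]
tool_rot: [-1.214, 1.213, -1.211]
contact_force: [-0.4, -0.6, -0.3]
opening: 0.0445
```

```bash
python3 - <<'E'
from h import *
go(.605,-.1477,.2)
E
```

```text
t 23.3 pos [0.4654 0.1925 0.0582] open 0.0445 F [-0.4 -0.6 -0.3]
shift [ 0.3403 -0.1415  0.1399] turn [ 0.27 -0.15  0.16]
```

Emit:
{"name": "arm_command", "arguments": {"steps": [[[0,-0.01,0],[0,0,0],0],[[0,-0.035,0],[0,0,0],0],[[0,-0.07,0],[0,0,0],0],[[0,-0.105,0],[0,0,0],0],[[0,-0.14,0],[0,0,0],0]]}}

```text
t: 23.8
tool_pos: [0.4653, 0.1928, 0.1991]
tool_rot: [-1.215, 1.214, -1.21]
contact_force: [-0.0, 1.0, -3.2]
opening: 0.0446
```

```bash
python3 - <<'E'
from h import *
go(.605,-.1487,.205)
s=ctrl.get_image('side')
cv2.imwrite('pics/t2.png',cv2.resize(s['img'][60:320,200:430],None,fx=2.2,fy=2.2)[:,:,::-1])
E
```

```text
t 23.8 pos [0.4653 0.1928 0.1991] open 0.0446 F [-0.   1.  -3.2]
shift [ 0.3411 -0.0057  0.1406] turn [ 0.35 -0.15  0.18]
```

View pics/t2.png

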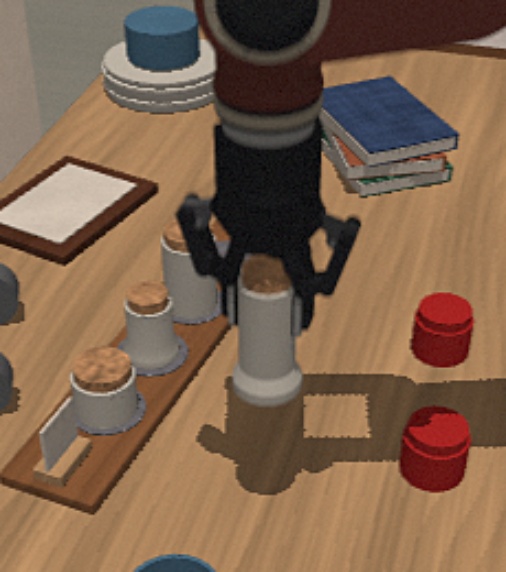

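Tall is held upright. I'll carry it on the robot's side of the row to pad 4.

Emit:
{"name": "arm_command", "arguments": {"steps": [[[0.025,-0.006,0.005],[0,0,0],0],[[0.06,-0.006,0.012],[0,0,0],0],[[0.095,-0.006,0.019],[0,0,0],0],[[0.13,-0.006,0.026],[0,0,0],0],[[0.165,-0.006,0.033],[0,0,0],0]]}}

```text
t: 24.35
tool_pos: [0.5009, 0.0274, 0.2124]
tool_rot: [-1.205, 1.208, -1.213]
contact_force: [0.9, -0.5, -3.9]
opening: 0.0447
```

```bash
python3 - <<'E'
from h import *
go(.605,-.1487,.2)
E
```

```text
t 24.35 pos [0.5009 0.0274 0.2124] open 0.0447 F [ 0.9 -0.5 -3.9]
shift [0.1759 0.0129 0.1044] turn [-0.25 -0.13  0.01]
```

Emit:
{"name": "arm_command", "arguments": {"steps": [[[0.032,0,0.01],[0,0,0],0],[[0.066,0.002,0.025],[0,0,0],0],[[0.1,0.006,0.045],[0,0,0],0],[[0.134,0.01,0.068],[0,0,0],0],[[0.16,0.013,0.09],[0,0,0],0]]}}

```text
t: 24.85
tool_pos: [0.5907, -0.1347, 0.1986]
tool_rot: [-1.205, 1.21, -1.213]
contact_force: [-0.2, 1.0, -3.2]
opening: 0.0447
```

```bash
python3 - <<'E'
from h import *
go(.605,-.1487,.12)
E
```

```text
t 24.85 pos [ 0.5907 -0.1347  0.1986] open 0.0447 F [-0.2  1.  -3.2]
shift [0.014  0.0787 0.0141] turn [-0.16 -0.2  -0.01]
```

Emit:
{"name": "arm_command", "arguments": {"steps": [[[0.012,0,0.012],[0,-0.2,0],0],[[0.014,0.015,0.014],[0,-0.2,0],0],[[0.014,0.04,0.014],[0,-0.2,0],0],[[0.014,0.065,0.014],[0,-0.2,0],0],[[0.014,0.078,0.014],[0,-0.2,0],0]]}}

```text
t: 25.35
tool_pos: [0.6021, -0.147, 0.1162]
tool_rot: [-1.21, 1.213, -1.205]
contact_force: [-0.8, 0.1, -5.5]
opening: 0.0449
```

```bash
python3 - <<'E'
from h import *
go(.605,-.1487,.0765)
E
```

```text
t 25.35 pos [ 0.6021 -0.147   0.1162] open 0.0449 F [-0.8  0.1 -5.5]
shift [0.0018 0.0397 0.003 ] turn [ 0.2   0.03 -0.16]
```

Emit:
{"name": "arm_command", "arguments": {"steps": [[[0.001,0.012,0.002],[0,0,0],0],[[0.001,0.024,0.002],[0,0,0],0],[[0.001,0.032,0.002],[0,0,0],0],[[0.001,0.036,0.002],[0,0,0],0],[[0.001,0.037,0.002],[0,0,0],0]]}}

```text
t: 25.85
tool_pos: [0.6041, -0.1479, 0.0792]
tool_rot: [-1.21, 1.213, -1.205]
contact_force: [0.3, 0.6, -3.2]
opening: 0.0446
```

```bash
python3 - <<'E'
from h import *
go(.605,-.1487,.0765)
E
```

```text
t 25.85 pos [ 0.6041 -0.1479  0.0792] open 0.0446 F [ 0.3  0.6 -3.2]
shift [0.0008 0.0027 0.0009] turn [ 0.19  0.03 -0.16]
```

Emit:
{"name": "arm_command", "arguments": {"steps": [[[0.001,0.001,0.001],[0,0,0],0],[[0.001,0.002,0.001],[0,0,0],0],[[0.001,0.003,0.001],[0,0,0],0],[[0.001,0.003,0.001],[0,0,0],0]]}}

```text
t: 26.25
tool_pos: [0.6052, -0.149, 0.0764]
tool_rot: [-1.21, 1.212, -1.205]
contact_force: [0.2, 0.3, -4.1]
opening: 0.0445
```

Emit:
{"name": "arm_command", "arguments": {"steps": [[[0,0.0005,0],[0,0,0],0],[[0,0.001,0],[0,0,0],0],[[0,0.001,0],[0,0,0],0]]}}

```text
t: 26.55
tool_pos: [0.6053, -0.149, 0.0763]
tool_rot: [-1.21, 1.212, -1.205]
contact_force: [-3.2, 1.9, 2.0]
opening: 0.0446
```

Contact. Releasing.

Emit:
{"name": "arm_command", "arguments": {"steps": [[[0,0,0],[0,0,0],0.54],[[0,0,0],[0,0,0],0.62],[[0,0,0],[0,0,0],1],[[0,0,0],[0,0,0],1],[[0,0,0],[0,0,0],1]]}}

```text
t: 27.05
tool_pos: [0.6054, -0.149, 0.0763]
tool_rot: [-1.21, 1.212, -1.206]
contact_force: [0.6, -0.1, -0.0]
opening: 0.0854
```

Emit:
{"name": "arm_command", "arguments": {"steps": [[[0,-0.01,0],[0,0,0],1],[[0,-0.04,0],[0,0,0],1],[[0,-0.08,0],[0,0,0],1],[[0,-0.12,0],[0,0,0],1],[[0.02,-0.15,-0.03],[0,0,0],1]]}}

```text
t: 27.55
tool_pos: [0.5782, -0.1686, 0.2307]
tool_rot: [-1.208, 1.205, -1.206]
contact_force: [-0.2, -1.0, 0.2]
opening: 0.0855
```

Emit:
{"name": "arm_command", "arguments": {"steps": [[[0.04,0,-0.03],[0,0,0],1],[[0.08,0,-0.06],[0,0,0],1],[[0.12,0,-0.09],[0,0,0],1],[[0.16,0,-0.12],[0,0,0],1],[[0.2,0,-0.15],[0,0,0],1]]}}

```text
t: 28.05
tool_pos: [0.4277, -0.3707, 0.2313]
tool_rot: [-1.208, 1.203, -1.208]
contact_force: [0.5, -0.8, -0.2]
opening: 0.0855
```

Emit:
{"name": "arm_command", "arguments": {"steps": [[[0.04,0,0],[0,0,0],1],[[0.08,0,0],[0,0,0],1],[[0.1,0,0],[0,0,0],1],[[0.1,0,0],[0,0,0],1]]}}

```text
t: 28.45
tool_pos: [0.4274, -0.4731, 0.2318]
tool_rot: [-1.208, 1.205, -1.211]
contact_force: [-0.6, -0.1, -0.3]
opening: 0.0855
```

```bash
python3 - <<'E'
from h import *
p=ctrl.get_image('top');s=ctrl.get_image('side')
cv2.imwrite('pics/e_side.png',s['img'][:,:,::-1])
P=[(.6416,.134),(.6291,.04),(.6171,-.0537),(.605,-.1477)]
L=[]
for k,(x,y) in zip(['squat','low','middle','tall'],P):
    h,d,f,l=DIM[k]; L+=[(x,y,.018,.038,(255,0,0)),(x,y,.018+h,l/2,(0,255,0)),(x,y,.006+h,d/2,(0,255,255))]
overlay(p,L,125,225,235,525,2.7,'pics/e_top.png')
print(ctrl.get_obs()['t'],[(d['position'],d['confidence']) for d in ctrl.boxes_of(p,'mug')])
E
```

```text
28.55 [([252.4, 166.9], 0.56)]
```

View pics/e_top.png

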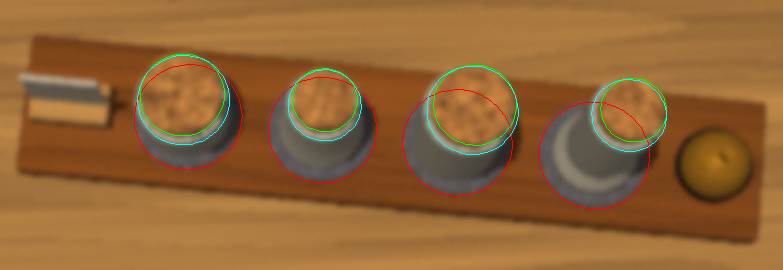

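View pics/e_side.png

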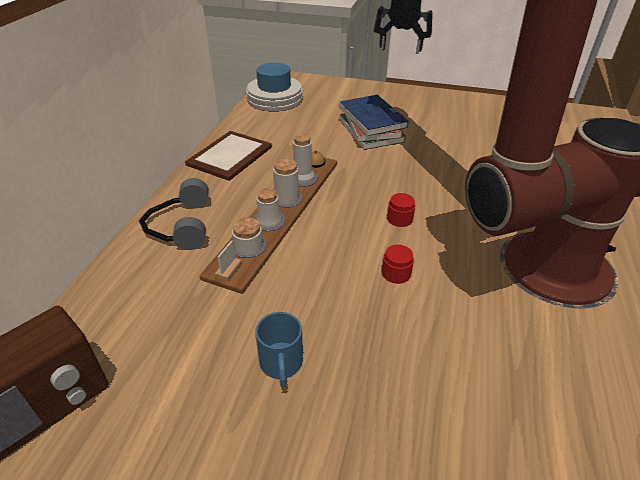

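All four match their pad centres within about 1–2 mm in the top overlay. The mug, the card and the red look-alikes are unchanged, and the arm is clear. Handing in.

```bash
python3 -c "
from station import ctrl
print(ctrl.finish_job(), ctrl.get_obs()['t'])"
```

```text
the job is handed in; nothing more can be done
the job is handed in; nothing more can be done
```

All four canisters are on the felt pads in order of height, and I handed the job in at about 28.6 s of the 90 s allowed. From the card end to the bell end they stand squat on pad 1, low on pad 2, middle on pad 3 and tall on pad 4. I set each one down at creeping speed until the force reading showed contact (about 6 N at most), released it slowly and moved the arm clear.

- **Placement:** the last pictures show all four upright. In the top overlay each sits within about 1–2 mm of its pad centre.
- **Surroundings:** the card is visible. The mug and the two red look-alikes are where they were.
- **Checks that disagreed:** the side-camera fits differed from the top-camera fits by 4–6 mm in y. The first placement agreed with the top camera to about 1 mm, so I relied on that one. The finger opening read about 2 mm less than the canister diameter on every grasp, but nothing slipped.

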